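# Load the paint chest and hold its brush lid open

### The arm

A 7-joint arm with a two-finger parallel gripper is mounted at the origin on the work surface. World frame = base frame: x ahead of the robot, y to its left, z up, the work surface at z = 0. Lengths are in m, angles in rad, forces in N, time in s.
With the tool pointing down it reaches from about 0.35 to 0.9 m from the base axis. Payload 8.1 kg.
Tool frame: the origin (TCP) lies at the very end of the fingers, on their centre line; the grasp point (between the pads) lies 19 mm behind it (arm.tcp_to_grasp is the distance from the TCP to the grasp point, in m); z points along the fingers, y is the line along which they close (so a half turn about z gives the same grasp; the last joint's range is limited). The gripper opens to 92 mm and grips with 3 to 60 N. Pads are 19 mm wide; open, the fingers measure 130 mm over their backs; the gripper's body (75 mm by 190 mm) begins 47 mm behind the grasp point.
Start: joints at [-1.338, 0.434, 0.025, 1.573, -0.012, 1.134, -0.075], TCP at [0.206, 0.59, 0.227] pointing down, gripper open.
Joint ranges: [-2.62, 2.62], [-0.44, 2.09], [-1.27, 1.32], [0.08, 2.57], [-1.32, 4.46], [0.12, 2], [-2.74, 2.74]. Speed limits (rad/s): [2.22, 2.22, 3.01, 3.01, 3.14, 3.14, 3.14].

### API

Orientations are given as a rotation vector (axis times angle).
In Python, from cell import arm, cam gives the robot as it stands (arm), with the cameras (cam).
- The arm moves only by the shell command python3 nudge.py 'ROWS' [FORCE]. ROWS is a JSON list that holds a single list of rows (three levels of brackets), with 1 to 10 rows, each of 5 numbers: dx, dy, dz in m, then a turn about the tool's z in rad, then the opening from 0.0 (shut) to 1.0 (fully open); each row shifts and turns the commanded pose from where the row before left it, along the tool's axes as they then stand; what a row does not reach is not made up. A row lasts 1/10 s, in which the tool goes at most 0.05 m and 0.15 rad, less where a joint would pass 70% of its speed; a pose out of reach is approached as far as the arm can. The fingers move at their own pace and stop on an object; FORCE is the grip in N (left out, the last holds). Time passes only in rows, so rows that do not move let the fingers close. It prints the time, the measured TCP pose, the force, the opening and the grip force at its end. Input that does not fit is refused with a message, and nothing moves.
- arm.observe(): the state, without advancing time (a new reading comes with each control period).
- cam.get_image(name): name is "side" or "top"; returns a dict with "image" (400x640x3 uint8, blue, green, red), "fx", "fy", "cx", "cy" (pixels), "distortion" ([k1, k2, p1, p2, k3] as OpenCV has them; the pictures are not rectified), "cam_to_world" (4x4, takes a point from camera to world coordinates). Camera axes: x right, y down, z forward; pixel columns grow to the right and rows downward; lengths in m; the calibration is good to about 2 mm. A picture is of the moment at which its call begins. There is no depth.
- arm.sign_off(): hands the job in; it is judged then, once.
The state is a dict: "clock": time; "joints": joint angles; "dq": joint speeds; "joint_efforts": joint torques, N m; "position": TCP position; "ee_rot": TCP orientation; "force": force on the tool from outside, world axes, zero at the start; "ft_torque": the same for the moment, N m; "width": opening from 0.0 (shut) to 1.0 (fully open); "gripper_force": force on a finger pad.
Only numpy, scipy, OpenCV 4.12 (cv2) and the standard library are available. Lean on these libraries where they do the work, as an engineer would, in place of code of your own. Each camera call takes 0.05 s, during which the arm holds its last target. There are 200 camera calls.

### The job

Stand the two tall capped jars from the table upright in the two empty cells of the wooden paint chest's tray, one per cell, setting them down rather than dropping them. Then lift the lid of the chest's brush compartment by its handle and hold it open at 45 degrees so that I can lay the brushes in: the lid falls shut by itself, so finish while still holding it there, still and in the gripper's fingers. Leave the tin in the middle cell and the other things on the table where they are.

Things in the scene. Friction and masses are not known exactly. Their poses are not given: they have to be found in the camera images.
- chest: Low wooden chest fixed to the table, 234 (x) x 238 (y) x 50 mm, walls 6, floor 8 mm. Origin: centre of its underside; at yaw 0, x points away from the robot, y to its left. Along the +y side an open tray: three cells in a row along x, each 70 x 70 mm inside, 42 mm deep. The rest (-y side) is the brush compartment with hinged lid, its top 58 mm above the table when shut.
- cell_near (a point): Centre of the floor of the tray cell nearest the robot (chest -x end), 8 mm above the table; empty at the start.
- cell_far (a point): Centre of the floor of the tray cell farthest from the robot (chest +x end), 8 mm above the table; empty at the start.
- lid (a joint): Lid angle in rad: 0 shut, 0.785 is 45 degrees open, stop at 1.4. Wooden lid, 234 (x) x 162 (y) x 8 mm, 0.2 to 0.4 kg, hinged along the chest's y at its far (+x) edge; the near edge rises. Nearly frictionless: it falls shut when let go.
- lid_handle (a point): Centre of the lid's handle: round wooden cross bar, 24 mm thick, 40 mm long along the chest's y (parallel to the hinge), on a 14 mm square post under its middle. It is 34 mm above the lid's upper face, 196 mm from the hinge line towards the near edge and 42 mm above it (lid shut); axes turn with the lid. Pinched on its flat ends it can turn between the fingers.
- lid_hinge (a point): Point on the lid's hinge axis beside the handle (same chest y), at the far edge, 50 mm above the table. The hinge axis is the chest's y axis.
- jar_a: One of two alike tall round capped paint jars, white with a paper label, 54 mm in diameter, 100 mm tall, straight-sided, about 0.15 to 0.3 kg. Origin: centre of its underside, z up its axis.
- jar_b: The other of the two alike tall capped jars: same shape, size and origin as jar_a.
- tin: Squat round metal tin with a paper label, 60 mm in diameter, 55 mm tall, standing in the middle cell of the tray; stays there. Origin: centre of its underside.
- tub: Open round white plastic tub, 68 mm in diameter at the rim, 55 mm tall, standing among the jars; stays. Origin: centre of its underside.
- bowl: Small open blue bowl, 80 mm in diameter at the rim, 38 mm tall, standing among the jars; stays. Origin: centre of its underside.
- mug: White mug, 80 mm in diameter, 85 mm tall, right of the chest; stays. Origin: centre of its underside.
- brush_pot: Clay pot of brushes, 84 mm in diameter, 110 mm tall, brushes up to 230 mm, right of the chest; stays. Origin: centre of its underside.

How it is judged:
On the way:
1. both jars stand in the two empty cells, let go, the lid still shut ((((horizontal distance between jar_a and cell_near below 0.014 m and z of jar_a in the frame of cell_near below 0.006 m and angle between jar_a's own z axis and vertical below 0.12 rad) and (horizontal distance between jar_b and cell_far below 0.014 m and z of jar_b in the frame of cell_far below 0.006 m and angle between jar_b's own z axis and vertical below 0.12 rad)) or ((horizontal distance between jar_b and cell_near below 0.014 m and z of jar_b in the frame of cell_near below 0.006 m and angle between jar_b's own z axis and vertical below 0.12 rad) and (horizontal distance between jar_a and cell_far below 0.014 m and z of jar_a in the frame of cell_far below 0.006 m and angle between jar_a's own z axis and vertical below 0.12 rad))) and contact force between the fingers and jar_a below 0.1 N and contact force between the fingers and jar_b below 0.1 N and value of joint lid below 0.08 rad), for 0.2 s.
At the end, for the whole second after the job is handed in: Each jar stands upright (7 deg) on the floor of its own end cell (within 14 mm of its centre), let go; the lid is still, carried by the fingers alone (over 0.5 N), at 45 +- 5 degrees; tin, tub, bowl, mug and brush pot are within 30 mm of where they stood ((((horizontal distance between jar_a and cell_near below 0.014 m and z of jar_a in the frame of cell_near below 0.006 m and angle between jar_a's own z axis and vertical below 0.12 rad) and (horizontal distance between jar_b and cell_far below 0.014 m and z of jar_b in the frame of cell_far below 0.006 m and angle between jar_b's own z axis and vertical below 0.12 rad)) or ((horizontal distance between jar_b and cell_near below 0.014 m and z of jar_b in the frame of cell_near below 0.006 m and angle between jar_b's own z axis and vertical below 0.12 rad) and (horizontal distance between jar_a and cell_far below 0.014 m and z of jar_a in the frame of cell_far below 0.006 m and angle between jar_a's own z axis and vertical below 0.12 rad))) and value of joint lid between 0.695 and 0.875 rad and velocity of joint lid between -0.05 and 0.05 rad/s and contact force between the fingers and lid above 0.5 N and contact force between each of lid, the fingers and jar_a below 0.1 N and contact force between each of lid, the fingers and jar_b below 0.1 N and contact force between lid and tin below 0.1 N and contact force between lid and tub below 0.1 N and contact force between lid and bowl below 0.1 N and contact force between lid and mug below 0.1 N and contact force between lid and brush_pot below 0.1 N and distance of each of tub, bowl, tin, mug, brush_pot from where it was at the start of the episode below 0.03 m); the arm keeps its last pose, push and grip.
It fails at once if tin, tub, bowl, mug or brush pot moved 30 mm or more (distance of any of tub, bowl, tin, mug, brush_pot from where it was at the start of the episode above 0.03 m).
It fails at once if jar_a is dropped (falls more than about 10 mm) or thrown into the tray (horizontal distance between jar_a and chest below 0.2 m and contact force between the fingers and jar_a below 0.05 N and linear speed of jar_a above 0.45 m/s).
It fails at once if jar_b is dropped (falls more than about 10 mm) or thrown into the tray (horizontal distance between jar_b and chest below 0.2 m and contact force between the fingers and jar_b below 0.05 N and linear speed of jar_b above 0.45 m/s).
It also fails if it takes over 69 s, if anything falls off the work surface, if the arm or the gripper's body presses on something with over 40 N, if the wrist force passes 120 N, or if a joint passes its speed limit or range.

## Working session

There is one attempt and no reset: what is moved stays moved. The work goes in short steps, Python scripts to look and compute and a shell command to move; the robot and the scene stay as the last step left them, time stands still between calls to the robot, and variables do not carry over. Pictures are saved under pics/ and viewed, at most 10 in all, crops included, and the job is handed in when it is done.

```bash
ls; mkdir -p pics; python3 - <<'E'
from cell import arm, cam
import cv2,numpy as np
for n in("top","side"):
    d=cam.get_image(n); cv2.imwrite(f"pics/{n}0.png",d["image"])
    np.savez(f"{n}0.npz",**d)
    print(n,d["fx"],d["fy"],d["cx"],d["cy"],d["distortion"]);print(np.round(d["cam_to_world"],4))
o=arm.observe();print(o["clock"],o["position"],o["ee_rot"],o["width"],arm.tcp_to_grasp)
E
```

```text
cell.py
nudge.py
pics
top 416.9640116295711 416.9640116295711 319.25584858185493 194.38423358535772 [0.03188228 0.         0.         0.         0.        ]
[[ 2.4700e-02 -9.7990e-01  1.9810e-01  3.6150e-01]
 [-9.9970e-01 -2.4100e-02  5.2000e-03 -1.8100e-02]
 [-3.0000e-04 -1.9820e-01 -9.8020e-01  1.1558e+00]
 [ 0.0000e+00  0.0000e+00  0.0000e+00  1.0000e+00]]
side 374.2960343266717 374.2960343266717 315.9607169230198 191.2486571359421 [-0.06114469  0.          0.          0.          0.        ]
[[-0.9995 -0.0302  0.0028  0.557 ]
 [-0.0202  0.5944 -0.8039  0.8308]
 [ 0.0226 -0.8036 -0.5948  0.7174]
 [ 0.      0.      0.      1.    ]]
0.1 [0.20586913 0.58962897 0.22601092] [-5.25121390e-01 -3.09729301e+00  2.26209667e-03] 1.0000897153320505 0.0188
```

View pics/top0.png

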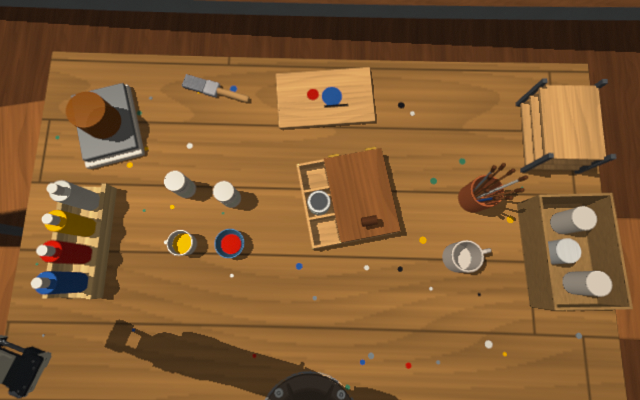

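View pics/side0.png

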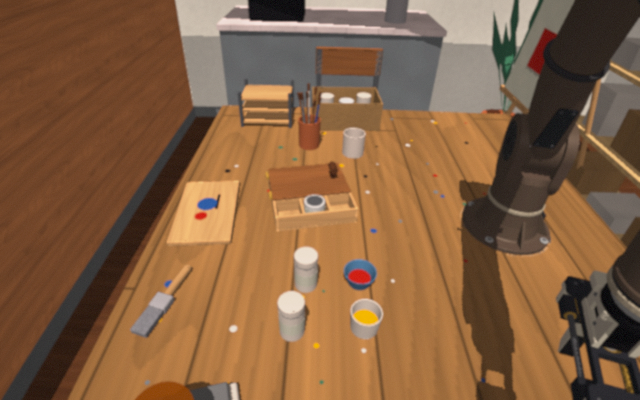

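The top view shows jars near (180,183) and (226,192), with the tub at (180,243) and the bowl at (230,243). The chest corners are near (297,163), (380,149), (405,235) and (315,248), and the handle is at (371,222). I'll enlarge both views to measure from.

```bash
cat > h.py <<'E'
import cv2,numpy as np
from scipy.spatial.transform import Rotation as R
def load(f): return dict(np.load(f))
def K(d): return np.array([[d["fx"],0,d["cx"]],[0,d["fy"],d["cy"]],[0,0,1]],float)
def ray(d,px):
    u=cv2.undistortPoints(np.array(px,float).reshape(-1,1,2),K(d),d["distortion"]).reshape(-1,2)
    T=d["cam_to_world"]; return T[:3,3],np.c_[u,np.ones(len(u))]@T[:3,:3].T
def plane(d,px,z):
    o,v=ray(d,px); return o+v*((z-o[2])/v[:,2])[:,None]
def proj(d,P):
    W=np.linalg.inv(d["cam_to_world"])
    return cv2.projectPoints(np.array(P,float).reshape(-1,1,3),cv2.Rodrigues(W[:3,:3])[0],W[:3,3],K(d),d["distortion"])[0].reshape(-1,2)
def tri(d1,p1,d2,p2):
    o1,v1=ray(d1,[p1]);o2,v2=ray(d2,[p2]);v1=v1[0]/np.linalg.norm(v1);v2=v2[0]/np.linalg.norm(v2)
    s=np.linalg.lstsq(np.c_[v1,-v2],o2-o1,rcond=None)[0];a=o1+s[0]*v1;b=o2+s[1]*v2
    return (a+b)/2,np.linalg.norm(a-b)
E
python3 - <<'E'
from h import *
t=load("top0.npz");s=load("side0.npz")
A=cv2.resize(t["image"][140:260,290:410],None,fx=5,fy=5,interpolation=cv2.INTER_CUBIC)
cv2.imwrite("pics/c1.png",A)
B=cv2.resize(s["image"][155:235,262:362],None,fx=6,fy=6,interpolation=cv2.INTER_CUBIC)
cv2.imwrite("pics/c2.png",B)
# bright white caps
for n,d,roi in(("top",t,(150,165,260,215)),("side",s,(265,235,330,345))):
    x0,y0,x1,y1=roi;hsv=cv2.cvtColor(d["image"][y0:y1,x0:x1],cv2.COLOR_BGR2HSV)
    for V in (190,210):
        m=((hsv[...,1]<60)&(hsv[...,2]>V)).astype(np.uint8)
        for c in cv2.findContours(m,cv2.RETR_EXTERNAL,cv2.CHAIN_APPROX_NONE)[0]:
            if cv2.contourArea(c)>60:
                c=c+[x0,y0];e=cv2.fitEllipse(c);print(n,V,cv2.contourArea(c),cv2.boundingRect(c),np.round(e[0],1),np.round(e[1],1),np.round(e[2]),np.round(plane(d,[e[0]],.1),4))
E
```

```text
top 190 288.5 (213, 181, 21, 20) [223.  190.7] [18.7 19.8] 70.0 [[0.5785 0.2364 0.1   ]]
top 190 280.0 (164, 171, 20, 20) [173.8 180.4] [18.1 19.9] 51.0 [[0.6027 0.3652 0.1   ]]
top 210 271.5 (214, 181, 19, 20) [222.9 190.6] [18.2 19.1] 37.0 [[0.5787 0.2366 0.1   ]]
top 210 270.5 (164, 171, 20, 19) [173.7 180.2] [17.8 19.6] 56.0 [[0.603  0.3656 0.1   ]]
side 190 436.5 (278, 291, 26, 24) [290.5 302.6] [22.1 25.3] 77.0 [[0.6029 0.3699 0.1   ]]
side 190 302.0 (294, 247, 23, 19) [305.4 255.9] [17.7 21.9] 88.0 [[0.5787 0.2421 0.1   ]]
side 210 416.0 (278, 291, 26, 23) [290.5 302.1] [21.3 25. ] 81.0 [[0.6029 0.3689 0.1   ]]
side 210 280.5 (295, 247, 22, 18) [305.5 255.4] [16.7 21.6] 87.0 [[0.5787 0.2406 0.1   ]]
```

View pics/c1.png

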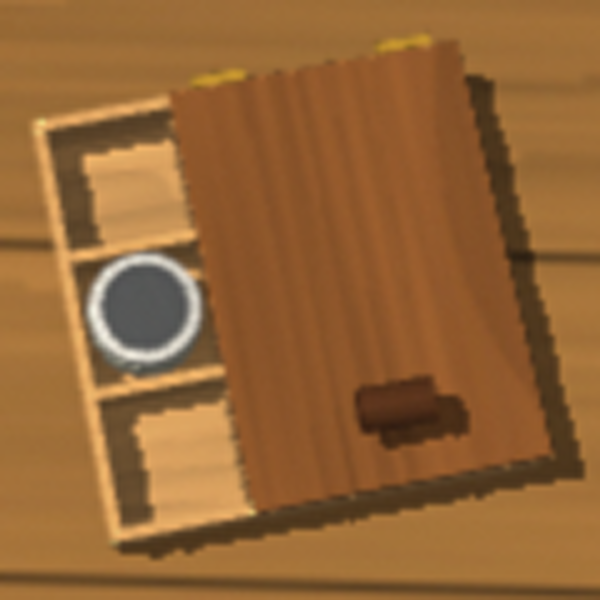

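View pics/c2.png

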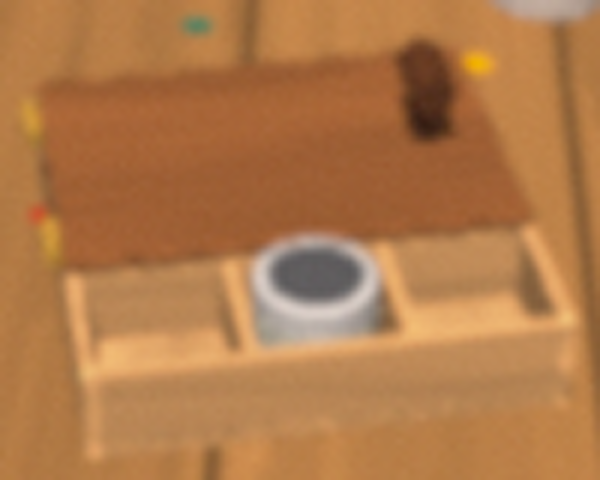

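Crop c1 shows the tray's outer rim corners at (35,122) and (113,545). The lid corners are (172,92), (460,40), (553,458) and (255,515), the handle bar runs from (357,408) to (435,390), and the tin is at (144,311). Crop c2 shows the rim corners at (83,372) and (576,318).

```bash
python3 - <<'E'
from h import *
t=load("top0.npz");s=load("side0.npz")
f1=lambda p:(np.array(p)+.5)/5-.5+[290,140]
f2=lambda p:(np.array(p)+.5)/6-.5+[262,155]
print("jars",tri(t,(222.9,190.6),s,(305.5,255.4)),tri(t,(173.7,180.2),s,(290.5,302.1)))
# chest-frame coords: y +119..-119 ; lid spans y from +43 to -119 ; x +-117
P=[];Q=[];
def add(d,px,z,c):
    p=plane(d,[px],z)[0];P.append(p[:2]);Q.append(c)
add(t,f1((35,122)),.05,(.117,.119));add(t,f1((113,545)),.05,(-.117,.119))
add(t,f1((172,92)),.058,(.117,.043));add(t,f1((460,40)),.058,(.117,-.119));add(t,f1((553,458)),.058,(-.117,-.119));add(t,f1((255,515)),.058,(-.117,.043))
n=6
add(s,f2((83,372)),.05,(.117,.119));add(s,f2((576,318)),.05,(-.117,.119))
add(s,f2((42,85)),.058,(.117,-.119));add(s,f2((470,55)),.058,(-.117,-.119));add(s,f2((533,222)),.058,(-.117,.043));add(s,f2((62,268)),.058,(.117,.043))
P=np.array(P);Q=np.array(Q)
def fit(P,Q):
    pc,qc=P.mean(0),Q.mean(0);a=P-pc;b=Q-qc
    th=np.arctan2((b[:,0]*a[:,1]-b[:,1]*a[:,0]).sum(),(a*b).sum())
    Rm=np.array([[np.cos(th),-np.sin(th)],[np.sin(th),np.cos(th)]]);o=pc-Rm@qc
    return o,th,P-(Q@Rm.T+o)
for sl in(slice(0,6),slice(6,12),slice(0,12)):
    o,th,r=fit(P[sl],Q[sl]);print(np.round(o,4),round(th,4));print(np.round(r*1000,1).tolist())
Rm=np.array([[np.cos(th),-np.sin(th)],[np.sin(th),np.cos(th)]])
tin=plane(t,[f1((144,311))],.055)[0];print("tin",tin,(tin[:2]-o)@Rm, "side",(plane(s,[f2((316,275))],.055)[0][:2]-o)@Rm)
h=plane(t,[f1((396,399))],.092)[0];print("handle",h,(h[:2]-o)@Rm)
h=tri(t,f1((396,404)),s,f2((428,85)));print("handle tri",h,(h[0][:2]-o)@Rm)
for c in[(-.079,.078),(0,.078),(.079,.078),(-.076,.078),(.076,.078)]:print(c,np.round(Rm@c+o,4))
for n,u,z in(("tub",(180,243),.055),("bowl",(230,243),.038)):print(n,plane(t,[u],z))
from cell import arm, cam
q=arm.observe();print(R.from_rotvec(q["ee_rot"]).as_matrix().round(3))
E
```

```text
jars (array([0.57906766, 0.23739651, 0.09685388]), np.float64(0.0006967909764782449)) (array([0.60350245, 0.36653009, 0.09710986]), np.float64(0.0005755065003282054))
[ 0.5791 -0.0886] 0.211
[[-0.0, -0.2], [-0.9, -0.5], [0.7, -0.7], [0.2, 0.3], [0.1, 1.5], [0.1, -0.4]]
[ 0.5781 -0.0838] 0.2004
[[-0.3, -5.1], [0.5, -8.7], [-1.8, 3.0], [-2.9, 6.8], [3.0, 1.0], [1.5, 3.0]]
[ 0.5786 -0.0862] 0.2057
[[-0.3, -2.2], [-0.9, -3.7], [0.8, -2.6], [1.1, -1.4], [1.3, -1.4], [0.5, -3.5], [-0.0, -3.1], [0.5, -5.5], [-2.8, 4.7], [-4.1, 9.7], [2.6, 4.1], [1.3, 4.8]]
tin [ 0.5636655 -0.0105053  0.055    ] [0.00081883 0.07715004] side [-0.00054376  0.06792502]
handle [ 0.51410034 -0.14141406  0.092     ] [-0.07444476 -0.040872  ]
handle tri (array([ 0.51113503, -0.14186309,  0.0864915 ]), np.float64(0.002307455388319944)) [-0.07743926 -0.04070577]
(-0.079, 0.078) [ 0.4854 -0.026 ]
(0, 0.078) [ 0.5627 -0.0098]
(0.079, 0.078) [0.64   0.0063]
(-0.076, 0.078) [ 0.4883 -0.0254]
(0.076, 0.078) [0.6371 0.0057]
tub [[0.44504997 0.34944686 0.055     ]]
bowl [[0.44934151 0.22252665 0.038     ]]
[[-0.944  0.33  -0.   ]
 [ 0.33   0.944 -0.001]
 [-0.    -0.001 -1.   ]]
```

```bash
cat > go.py <<'E'
# print tool-axis displacement from the present pose to named target at TCP height z
import sys;from h import *;from cell import arm, cam
th=.211;o=np.array([.579,-.0864]);c,s=np.cos(th),np.sin(th);Rm=np.array([[c,-s],[s,c]])
ch=lambda x,y:o+Rm@[x,y]
T=dict(jar1=np.array([.5787,.2388]),jar2=np.array([.603,.3675]),near=ch(-.076,.078),far=ch(.076,.078),handle=ch(-.079,-.038))
if __name__=="__main__":
    q=arm.observe();M=R.from_rotvec(q["ee_rot"]).as_matrix()
    t=np.r_[T[sys.argv[1]],float(sys.argv[2])]
    yaw=np.arctan2(-M[0,1],M[1,1])
    print("target",t.round(4),"d tool",(M.T@(t-q["position"])).round(4),"turn",round(yaw-th,4),"q7",q["joints"][-1].round(2),"t",q["clock"])
E
python3 nudge.py '[[[0, 0, 0, -0.137, 1], [0, 0, 0, -0.137, 1], [0, 0, 0, -0.137, 1], [0, 0, 0, -0.136, 1], [0, 0, 0, 0, 1], [0, 0, 0, 0, 1]]]' 20; for k in jar1 jar2 near far handle;do python3 go.py $k .18;done
```

```text
clock: 0.7
position: [0.2061, 0.5899, 0.2265]
ee_rot: [0.324, -3.124, 0.001]
force: [0.7, 0.2, -0.3]
width: 0.999
gripper_force: 0.0
target [0.5787 0.2388 0.18  ] d tool [-0.2926 -0.4201  0.0465] turn -0.0041 q7 0.42 t 0.7
target [0.603  0.3675 0.18  ] d tool [-0.3428 -0.2992  0.0464] turn -0.0041 q7 0.42 t 0.7
target [ 0.4883 -0.026   0.18  ] d tool [-0.1498 -0.6608  0.0466] turn -0.0041 q7 0.42 t 0.7
target [0.637  0.0058 0.18  ] d tool [-0.3018 -0.6601  0.0466] turn -0.0041 q7 0.42 t 0.7
target [ 0.5097 -0.1401  0.18  ] d tool [-0.1473 -0.7768  0.0467] turn -0.0041 q7 0.42 t 0.7
```

```bash
python3 nudge.py '[[[-0.025, -0.036, 0.004, 0, 1], [-0.025, -0.036, 0.004, 0, 1], [-0.025, -0.036, 0.004, 0, 1], [-0.025, -0.036, 0.004, 0, 1], [-0.025, -0.036, 0.004, 0, 1], [-0.025, -0.036, 0.004, 0, 1], [-0.025, -0.036, 0.004, 0, 1], [-0.025, -0.036, 0.004, 0, 1], [-0.025, -0.036, 0.004, 0, 1], [-0.025, -0.036, 0.004, 0, 1]]]' >/dev/null; python3 nudge.py '[[[-0.022, -0.03, 0.003, 0, 1], [-0.02, -0.03, 0.003, 0, 1], [0, 0, 0, 0, 1], [0, 0, 0, 0, 1]]]'; python3 go.py jar1 .16
```

```text
clock: 2.1
position: [0.5799, 0.2397, 0.1804]
ee_rot: [0.323, -3.124, 0.001]
force: [-0.1, 0.8, -0.0]
width: 1.002
gripper_force: 0.0
target [0.5787 0.2388 0.16  ] d tool [ 0.0013 -0.0006  0.0204] turn -0.0048 q7 1.32 t 2.1
```

```bash
python3 nudge.py '[[[0.0013, -0.0006, 0.03, -0.004, 1], [0, 0, 0.03, 0, 1], [0, 0, 0.03, 0, 1], [0, 0, 0.02, 0, 1], [0, 0, 0.0134, 0, 1], [0, 0, 0, 0, 1]]]'; python3 nudge.py '[[[0, 0, 0, 0, 0.3], [0, 0, 0, 0, 0.3], [0, 0, 0, 0, 0.3], [0, 0, 0, 0, 0.3], [0, 0, 0, 0, 0.3], [0, 0, 0, 0, 0.3], [0, 0, 0, 0, 0.3], [0, 0, 0, 0, 0.3]]]' 25; python3 - <<'E'
from cell import arm, cam;import cv2,numpy as np
for n in("top","side"):
    d=cam.get_image(n);np.savez(n+"1.npz",**d)
a=np.load("top1.npz")["image"][130:260,130:290];b=np.load("side1.npz")["image"][190:350,220:400]
cv2.imwrite("pics/g1.png",np.hstack([cv2.resize(a,(400,325)),cv2.resize(b,(366,325))]))
E
```

```text
clock: 2.7
position: [0.5767, 0.2405, 0.0558]
ee_rot: [0.338, -3.12, 0.001]
force: [-0.3, 0.2, 0.5]
width: 1.002
gripper_force: 0.0
clock: 3.5
position: [0.5787, 0.2396, 0.0577]
ee_rot: [-0.337, 3.123, -0.0]
force: [-0.9, -1.5, 6.4]
width: 0.585
gripper_force: 25.0
```

View pics/g1.png

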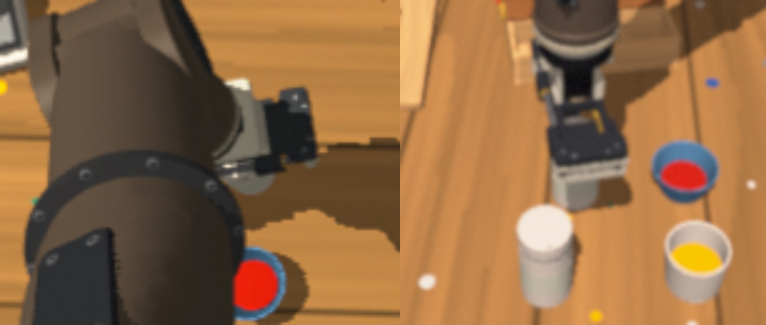

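The picture shows the jar held near its middle, and the 0.585 opening matches 54 mm. Lift it and carry it to the near cell.

```bash
python3 nudge.py '[[[0, 0, -0.01, 0, 0.3], [0, 0, -0.03, 0, 0.3], [0, 0, -0.035, 0, 0.3], [0, 0, -0.03, 0, 0.3], [0, 0, 0, 0, 0.3], [0, 0, 0, 0, 0.3]]]'; python3 go.py near .16
```

```text
clock: 4.2
position: [0.5783, 0.24, 0.1629]
ee_rot: [-0.338, 3.123, 0.001]
force: [0.8, 0.0, -2.4]
width: 0.587
gripper_force: 25.0
target [ 0.4883 -0.026   0.16  ] d tool [ 0.1447 -0.2407  0.0026] turn 0.0044 q7 1.32 t 4.2
```

```bash
python3 nudge.py '[[[0.01, -0.015, 0, 0, 0.3], [0.017, -0.029, 0, 0, 0.3], [0.017, -0.029, 0, 0, 0.3], [0.017, -0.029, 0, 0, 0.3], [0.017, -0.029, 0, 0, 0.3], [0.017, -0.029, 0, 0, 0.3], [0.017, -0.029, 0, 0, 0.3], [0.017, -0.029, 0, 0, 0.3], [0.0157, -0.0227, 0, 0.004, 0.3], [0, 0, 0, 0, 0.3]]]' >/dev/null; python3 nudge.py '[[[0, 0, 0, 0, 0.3], [0, 0, 0, 0, 0.3]]]'; python3 go.py near .11;python3 - <<'E'
from cell import arm, cam;import cv2,numpy as np
for n in("top","side"):
    d=cam.get_image(n);np.savez(n+"2.npz",**d)
a=np.load("top2.npz")["image"][130:260,250:410];b=np.load("side2.npz")["image"][120:260,240:400]
cv2.imwrite("pics/g2.png",np.hstack([cv2.resize(a,(400,325)),cv2.resize(b,(372,325),interpolation=cv2.INTER_CUBIC)]))
E
```

```text
clock: 5.4
position: [0.4882, -0.0252, 0.1617]
ee_rot: [0.333, -3.123, -0.001]
force: [0.3, 0.2, -2.2]
width: 0.584
gripper_force: 25.0
target [ 0.4883 -0.026   0.11  ] d tool [-0.     -0.0009  0.0517] turn 0.0014 q7 1.76 t 5.4
```

View pics/g2.png

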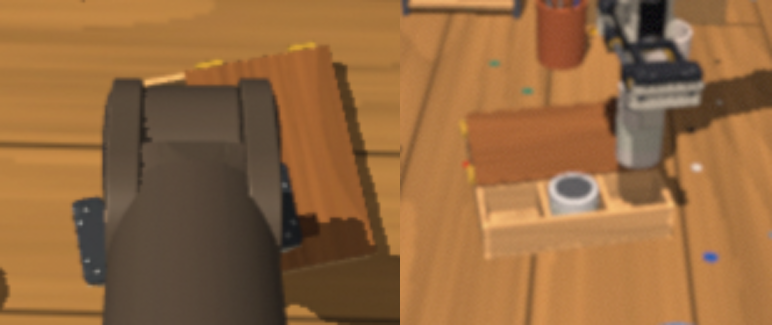

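Jar hanging over the near cell: in the side crop it spans about x 617–663, bottom at 165. I'll check that against the prediction.

```bash
python3 - <<'E'
from h import *;from go import T,ch
s=load("side2.npz")
n=T["near"]
f=lambda p:((p-[240,120])*[2.325,2.321]+[400,0]).round(1)
t=np.array([1,0.02])*.027
for z in(.104,.14):
  print(z,[f(proj(s,[[n[0]+k*.027,n[1],z]]))[0] for k in(1,0,-1)], f(proj(s,[[n[0],n[1]+.027,z]])))
print("rim", [f(proj(s,[[*ch(x,.119),.05]]))[0] for x in(-.117,-.114,-.038,.038,.117)])
g=s["image"][172:186,325:365].astype(int)
for r in(2,6,10):print(172+r,g[r].mean(1).round().astype(int).tolist())
E
```

```text
0.104 [array([613.9, 152.8]), array([636.2, 153.5]), array([658.5, 154.2])] [[637.  166.8]]
0.14 [array([615.4, 128.2]), array([638.1, 128.9]), array([660.8, 129.6])] [[639.  141.9]]
rim [array([674.2, 205.7]), array([671.8, 205.9]), array([611. , 212.4]), array([548.7, 219. ]), array([482.3, 226.1])]
174 [109, 108, 110, 104, 83, 57, 42, 64, 101, 128, 133, 129, 115, 114, 110, 111, 111, 106, 102, 101, 104, 105, 103, 106, 103, 104, 104, 95, 84, 67, 60, 48, 51, 56, 64, 63, 63, 55, 56, 54]
178 [101, 100, 104, 101, 98, 89, 80, 86, 112, 135, 147, 152, 148, 139, 125, 114, 112, 110, 111, 111, 109, 111, 108, 106, 106, 104, 101, 90, 76, 68, 63, 54, 47, 66, 86, 111, 121, 120, 114, 111]
182 [104, 103, 103, 104, 102, 102, 104, 110, 121, 136, 147, 153, 159, 154, 139, 119, 111, 110, 110, 111, 109, 107, 110, 107, 108, 105, 98, 84, 71, 65, 63, 57, 50, 67, 104, 126, 134, 133, 131, 128]
```

The measured jar edges (332.5 and 352 px) match the predicted 332.5 and 351.8, so it is centred. Lower it.

```bash
python3 nudge.py '[[[0, -0.0005, 0.02, 0, 0.3], [0, 0, 0.025, 0, 0.3], [0, 0, 0.02, 0, 0.3], [0, 0, 0.012, 0, 0.3], [0, 0, 0.008, 0, 0.3], [0, 0, 0, 0, 0.3], [0, 0, 0, 0, 0.3]]]';  python3 nudge.py '[[[0, 0, 0.004, 0, 0.3], [0, 0, 0.004, 0, 0.3], [0, 0, 0.001, 0, 0.3], [0, 0, 0.001, 0, 0.3], [0, 0, 0, 0, 0.3]]]'; python3 go.py near .0657
```

```text
clock: 6.2
position: [0.489, -0.0266, 0.0778]
ee_rot: [-0.331, 3.123, 0.0]
force: [0.3, 0.1, -1.8]
width: 0.582
gripper_force: 25.0
clock: 6.7
position: [0.4884, -0.0268, 0.0673]
ee_rot: [0.331, -3.124, -0.0]
force: [0.1, 0.2, -1.5]
width: 0.585
gripper_force: 25.0
target [ 0.4883 -0.026   0.0657] d tool [-0.0001  0.0007  0.0016] turn 0.0001 q7 1.78 t 6.7
```

```bash
python3 nudge.py '[[[0, 0, 0.001, 0, 0.3], [0, 0, 0.001, 0, 0.3], [0, 0, 0, 0, 0.3], [0, 0, 0, 0, 0.3]]]'; python3 nudge.py '[[[0, 0, 0.001, 0, 0.3], [0, 0, 0, 0, 0.3], [0, 0, 0, 0, 0.3]]]'
```

```text
clock: 7.1
position: [0.4887, -0.0268, 0.0656]
ee_rot: [-0.331, 3.124, -0.0]
force: [0.1, 0.2, 3.3]
width: 0.587
gripper_force: 25.0
clock: 7.4
position: [0.4888, -0.027, 0.0654]
ee_rot: [-0.33, 3.123, -0.0]
force: [-4.4, -1.5, 18.3]
width: 0.587
gripper_force: 25.0
```

It is on the floor (18 N up). Ease off, open, and rise.

```bash
python3 nudge.py '[[[0, 0, -0.001, 0, 0.3], [0, 0, 0, 0, 0.65], [0, 0, 0, 0, 0.75], [0, 0, 0, 0, 0.85], [0, 0, 0, 0, 0.85]]]'; python3 nudge.py '[[[0, 0, -0.01, 0, 0.85], [0, 0, -0.03, 0, 1], [0, 0, -0.03, 0, 1], [0, 0, -0.03, 0, 1], [0, 0, 0, 0, 1]]]'; python3 go.py jar2 .18
```

```text
clock: 7.9
position: [0.4884, -0.0268, 0.0651]
ee_rot: [0.331, -3.124, -0.0]
force: [0.7, 0.2, -0.4]
width: 0.833
gripper_force: 0.0
clock: 8.4
position: [0.4909, -0.0268, 0.1696]
ee_rot: [-0.33, 3.117, -0.0]
force: [-0.3, 0.3, -0.5]
width: 1.001
gripper_force: 0.0
target [0.603  0.3675 0.18  ] d tool [-0.1922  0.3621 -0.0094] turn -0.0001 q7 1.76 t 8.4
```

```bash
python3 nudge.py '[[[-0.01, 0.02, -0.005, 0, 1], [-0.02, 0.038, -0.004, 0, 1], [-0.02, 0.038, 0, 0, 1], [-0.02, 0.038, 0, 0, 1], [-0.02, 0.038, 0, 0, 1], [-0.02, 0.038, 0, 0, 1], [-0.02, 0.038, 0, 0, 1], [-0.02, 0.038, 0, 0, 1], [-0.02, 0.038, 0, 0, 1], [-0.02, 0.038, 0, 0, 1]]]' >/dev/null; python3 nudge.py '[[[0, 0, 0, 0, 1], [0, 0, 0, 0, 1], [0, 0, 0, 0, 1]]]'; python3 go.py jar2 .057
python3 - <<'E'
from cell import arm, cam;import numpy as np;from h import *;from go import T,ch
for n in("top","side"):
    d=cam.get_image(n);np.savez(n+"3.npz",**d)
d=load("top3.npz");a=d["image"][140:260,290:410];A=cv2.resize(a,(400,400),interpolation=cv2.INTER_CUBIC)
b=load("side3.npz")["image"][170:350,230:410];cv2.imwrite("pics/g3.png",np.hstack([A,cv2.resize(b,(400,400))]))
hsv=cv2.cvtColor(d["image"][195:250,300:345],cv2.COLOR_BGR2HSV);m=((hsv[...,1]<60)&(hsv[...,2]>190)).astype(np.uint8)
for c in cv2.findContours(m,cv2.RETR_EXTERNAL,cv2.CHAIN_APPROX_NONE)[0]:
    if cv2.contourArea(c)>40:
        e=cv2.fitEllipse(c+[300,195]);print(e,plane(d,[e[0]],.108))
print(T["near"])
E
```

```text
clock: 9.7
position: [0.5985, 0.3655, 0.1741]
ee_rot: [0.329, -3.124, 0.002]
force: [0.0, -0.4, -0.7]
width: 0.997
gripper_force: 0.0
target [0.603  0.3675 0.057 ] d tool [-0.0049  0.0012  0.1171] turn -0.001 q7 1.16 t 9.7
((324.0543518066406, 227.74363708496094), (19.96030616760254, 20.20891761779785), 92.9530029296875) [[ 0.48778427 -0.02679957  0.108     ]]
((318.4893493652344, 201.3441162109375), (18.972620010375977, 20.560644149780273), 80.58672332763672) [[ 0.55512356 -0.01107115  0.108     ]]
[ 0.48834938 -0.02604716]
```

View pics/g3.png

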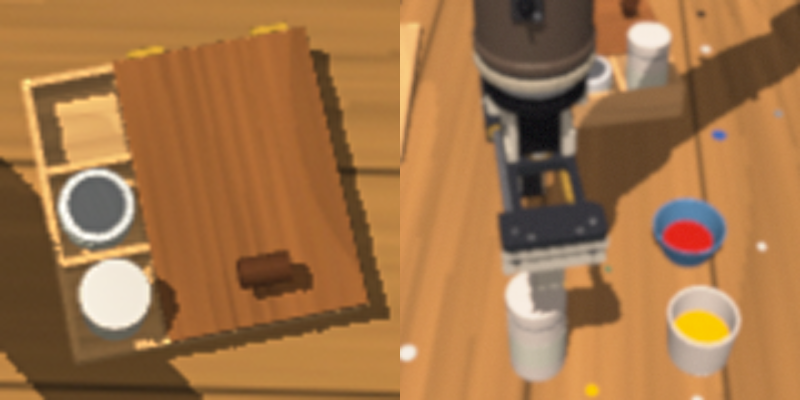

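The first jar stands upright in the near cell: its cap is measured at (0.4878, −0.0268) against a target of (0.4883, −0.0260). The second jar is under the gripper; grasp it.

```bash
python3 nudge.py '[[[-0.0049, 0.0012, 0.02, 0, 1], [0, 0, 0.03, 0, 1], [0, 0, 0.03, 0, 1], [0, 0, 0.025, 0, 1], [0, 0, 0.0121, 0, 1], [0, 0, 0, 0, 1], [0, 0, 0, 0, 1]]]'; python3 nudge.py '[[[0, 0, 0, 0, 0.3], [0, 0, 0, 0, 0.3], [0, 0, 0, 0, 0.3], [0, 0, 0, 0, 0.3], [0, 0, 0, 0, 0.3], [0, 0, 0, 0, 0.3], [0, 0, 0, 0, 0.3], [0, 0, 0, 0, 0.3]]]' 25;  python3 nudge.py '[[[0, 0, -0.01, 0, 0.3], [0, 0, -0.03, 0, 0.3], [0, 0, -0.035, 0, 0.3], [0, 0, -0.035, 0, 0.3], [0, 0, 0, 0, 0.3], [0, 0, 0, 0, 0.3]]]'; python3 go.py far .165
```

```text
clock: 10.5
position: [0.6037, 0.3691, 0.0585]
ee_rot: [-0.33, 3.123, 0.001]
force: [1.4, 0.2, -0.1]
width: 1.0
gripper_force: 0.0
clock: 11.3
position: [0.6032, 0.3688, 0.0574]
ee_rot: [-0.33, 3.124, -0.001]
force: [0.1, -1.8, 2.3]
width: 0.588
gripper_force: 25.0
clock: 11.9
position: [0.6029, 0.3698, 0.1682]
ee_rot: [-0.332, 3.123, 0.002]
force: [0.4, -0.2, -2.9]
width: 0.585
gripper_force: 25.0
target [0.637  0.0058 0.165 ] d tool [ 0.0431 -0.363   0.0027] turn 0.0005 q7 1.16 t 11.9
```

```bash
python3 nudge.py '[[[0.002, -0.015, 0, 0, 0.3], [0.004, -0.03, 0, 0, 0.3], [0.004, -0.036, 0, 0, 0.3], [0.005, -0.036, 0, 0, 0.3], [0.005, -0.036, 0, 0, 0.3], [0.005, -0.036, 0, 0, 0.3], [0.004, -0.036, 0, 0, 0.3], [0.004, -0.036, 0, 0, 0.3], [0.004, -0.036, 0, 0, 0.3], [0.004, -0.036, 0, 0, 0.3]]]' >/dev/null; python3 nudge.py '[[[0.0021, -0.03, 0, 0, 0.3], [0, 0, 0, 0, 0.3], [0, 0, 0, 0, 0.3], [0, 0, 0, 0, 0.3]]]'; python3 go.py far .0657;python3 - <<'E'
from cell import arm, cam;from h import *;from go import T
d=cam.get_image("side");np.savez("side4.npz",**d)
q=arm.observe();n=T["far"];b=q["position"][2]-.0575
for dz in(.005,.02):
  z=b+dz;y=n[1]+.01
  pr=proj(d,[[n[0]+.027,y,z],[n[0]-.027,y,z]]);r=int(round(pr[:,1].mean()));print(r,pr[:,0].round(1))
  c0=int(pr[0,0])-8;print(c0,d["image"][r,c0:c0+38].astype(int).mean(1).round().astype(int).tolist())
c=d["image"][110:230,220:370];cv2.imwrite("pics/g4.png",cv2.resize(c,None,fx=4,fy=4,interpolation=cv2.INTER_CUBIC))
E
```

```text
clock: 13.3
position: [0.6359, 0.0058, 0.1662]
ee_rot: [0.332, -3.122, -0.001]
force: [-1.6, 0.7, -2.5]
width: 0.585
gripper_force: 25.0
target [0.637  0.0058 0.0657] d tool [-0.0012 -0.0004  0.1005] turn 0.0008 q7 1.71 t 13.3
191 [277.6 297.5]
269 [126, 126, 118, 107, 105, 109, 106, 107, 108, 114, 129, 146, 158, 166, 163, 147, 125, 117, 114, 115, 115, 116, 116, 114, 115, 111, 111, 107, 100, 84, 64, 56, 49, 50, 51, 50, 50, 48]
186 [277.4 297.5]
269 [108, 103, 103, 103, 103, 103, 101, 104, 106, 115, 132, 145, 155, 161, 158, 140, 121, 113, 114, 113, 112, 114, 112, 113, 110, 109, 108, 105, 100, 89, 71, 56, 50, 50, 53, 49, 58, 74]
```

View pics/g4.png

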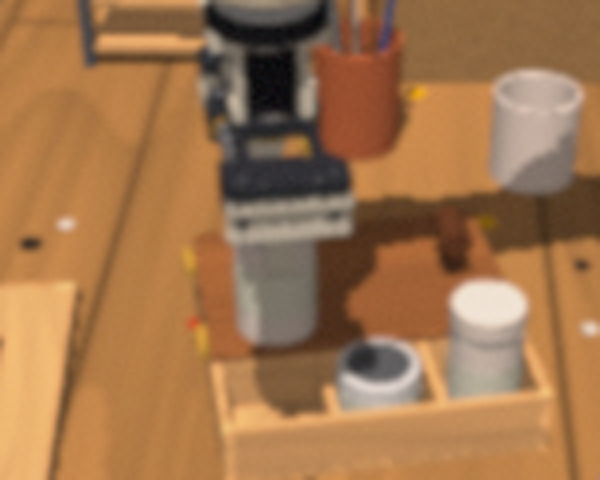

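The jar hangs over the far cell with edges at 278.3 and 298.3 px, against 277.5 and 297.5 predicted. That is about 2 mm off, so I'll correct by 1.8 mm and lower it.

```bash
python3 nudge.py '[[[-0.0018, -0.0004, 0.015, 0, 0.3], [0, 0, 0.025, 0, 0.3], [0, 0, 0.025, 0, 0.3], [0, 0, 0.015, 0, 0.3], [0, 0, 0.01, 0, 0.3], [0, 0, 0, 0, 0.3], [0, 0, 0, 0, 0.3]]]';  python3 nudge.py '[[[0, 0, 0.004, 0, 0.3], [0, 0, 0.003, 0, 0.3], [0, 0, 0.001, 0, 0.3], [0, 0, 0.001, 0, 0.3], [0, 0, 0, 0, 0.3], [0, 0, 0, 0, 0.3]]]'; python3 go.py far .0657
```

```text
clock: 14.05
position: [0.6392, 0.0054, 0.0777]
ee_rot: [-0.331, 3.123, -0.0]
force: [1.0, -0.0, -2.3]
width: 0.586
gripper_force: 25.0
clock: 14.65
position: [0.6388, 0.0052, 0.0683]
ee_rot: [-0.331, 3.124, 0.0]
force: [0.4, 0.2, -2.5]
width: 0.587
gripper_force: 25.0
target [0.637  0.0058 0.0657] d tool [0.0016 0.0009 0.0026] turn 0.0001 q7 1.72 t 14.65
```

```bash
python3 nudge.py '[[[0, 0, 0.001, 0, 0.3], [0, 0, 0.001, 0, 0.3], [0, 0, 0.001, 0, 0.3], [0, 0, 0, 0, 0.3], [0, 0, 0, 0, 0.3]]]'; python3 nudge.py '[[[0, 0, 0.0005, 0, 0.3], [0, 0, 0.0005, 0, 0.3], [0, 0, 0, 0, 0.3]]]'
```

```text
clock: 15.15
position: [0.6388, 0.0052, 0.0653]
ee_rot: [-0.331, 3.124, 0.0]
force: [0.3, 0.6, -0.6]
width: 0.585
gripper_force: 25.0
clock: 15.45
position: [0.639, 0.0052, 0.0653]
ee_rot: [-0.331, 3.123, 0.0]
force: [-3.5, -0.7, 8.9]
width: 0.583
gripper_force: 25.0
```

```bash
python3 nudge.py '[[[0, 0, -0.0007, 0, 0.3], [0, 0, 0, 0, 0.65], [0, 0, 0, 0, 0.75], [0, 0, 0, 0, 0.85], [0, 0, 0, 0, 0.85]]]'; python3 nudge.py '[[[0, 0, -0.01, 0, 0.85], [0, 0, -0.03, 0, 0.85], [0, 0, -0.03, 0, 0.85], [0, 0, -0.025, 0, 0.85], [0, 0, 0, 0, 0.85]]]'; python3 go.py handle .16
```

```text
clock: 15.95
position: [0.6387, 0.0052, 0.0648]
ee_rot: [0.331, -3.124, -0.0]
force: [-0.6, 0.1, -0.2]
width: 0.839
gripper_force: 0.0
clock: 16.45
position: [0.6412, 0.0053, 0.1647]
ee_rot: [-0.33, 3.117, -0.0]
force: [0.6, -0.5, 0.4]
width: 0.851
gripper_force: 0.0
target [ 0.5097 -0.1401  0.16  ] d tool [ 0.159  -0.1146  0.0037] turn -0.0001 q7 1.71 t 16.45
```

```bash
python3 nudge.py '[[[0.015, -0.011, 0, 0, 0.85], [0.024, -0.0173, 0, 0, 0.85], [0.024, -0.0173, 0, 0, 0.85], [0.024, -0.0173, 0, 0, 0.85], [0.024, -0.0173, 0, 0, 0.85], [0.024, -0.0173, 0, 0, 0.85], [0.024, -0.0173, 0, 0, 0.85], [0, 0, 0, 0, 0.85], [0, 0, 0, 0, 0.85]]]'; python3 go.py handle .073;python3 - <<'E'
from cell import arm, cam;from h import *;from go import T,ch
d=cam.get_image("side");np.savez("side5.npz",**d);t=cam.get_image("top");np.savez("top5.npz",**t)
a=t["image"][130:260,280:410];b=d["image"][100:240,240:380]
cv2.imwrite("pics/g5.png",np.hstack([cv2.resize(a,(400,400),interpolation=cv2.INTER_CUBIC),cv2.resize(b,(400,400),interpolation=cv2.INTER_CUBIC)]))
P=[[*ch(-.079,y),.092] for y in(-.018,-.058)];print((proj(d,P)-[240,100])*400/140+[400,0],(proj(t,P)-[280,130])*400/130)
for n in("near","far"):print(n,(proj(d,[[*T[n],.108]])-[240,100])*400/140+[400,0],(proj(t,[[*T[n],.108]])-[280,130])*400/130)
E
```

```text
clock: 17.35
position: [0.5071, -0.1407, 0.1601]
ee_rot: [-0.329, 3.124, 0.0]
force: [0.4, 0.5, -0.1]
width: 0.856
gripper_force: 0.0
target [ 0.5097 -0.1401  0.073 ] d tool [-0.0027  0.      0.0871] turn -0.0013 q7 1.98 t 17.35
[[670.28215746 202.9260321 ]
 [661.90390894 182.97989547]] [[248.17870358 284.65671232]
 [295.10694564 275.86006515]]
near [[690.49806708 242.8078519 ]] [[134.64975598 300.04048432]]
far [[536.8200343  257.40796724]] [[100.8679762  123.57584096]]
```

View pics/g5.png

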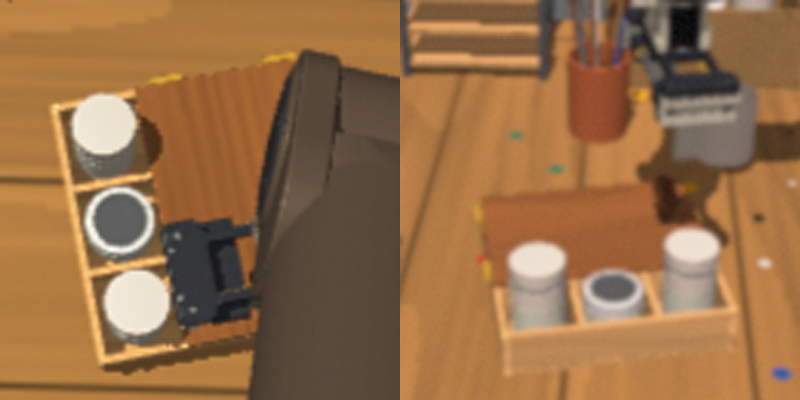

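Both jars stand upright in their cells, with cap tops near (104,125) and (137,298) in the crop, and the handle sits where predicted at (670,200). Go down onto its flat ends.

```bash
python3 nudge.py '[[[-0.0027, 0, 0.02, 0, 0.85], [0, 0, 0.025, 0, 0.85], [0, 0, 0.02, 0, 0.85], [0, 0, 0.015, 0, 0.85], [0, 0, 0.007, 0, 0.85], [0, 0, 0, 0, 0.85], [0, 0, 0, 0, 0.85]]]'; python3 nudge.py '[[[0, 0, 0, 0, 0.2], [0, 0, 0, 0, 0.2], [0, 0, 0, 0, 0.2], [0, 0, 0, 0, 0.2], [0, 0, 0, 0, 0.2], [0, 0, 0, 0, 0.2], [0, 0, 0, 0, 0.2], [0, 0, 0, 0, 0.2], [0, 0, 0, 0, 0.2]]]' 25; python3 go.py handle .073
```

```text
clock: 18.15
position: [0.5106, -0.1394, 0.0734]
ee_rot: [-0.332, 3.123, 0.0]
force: [0.3, -0.4, -0.0]
width: 0.847
gripper_force: 0.0
clock: 19.05
position: [0.5104, -0.1414, 0.0731]
ee_rot: [-0.329, 3.123, -0.003]
force: [1.3, -4.8, -1.1]
width: 0.433
gripper_force: 25.0
target [ 0.5097 -0.1401  0.073 ] d tool [0.0004 0.0014 0.0001] turn -0.0008 q7 1.99 t 19.05
```

The opening of 0.433 matches the 40 mm bar. Lift along the hinge arc in small steps.

```bash
python3 nudge.py '[[[-0.0018, -0.0012, -0.0077, 0, 0.2], [-0.0021, 0, -0.0076, 0, 0.2], [-0.0024, 0, -0.0075, 0, 0.2], [-0.0027, 0, -0.0074, 0, 0.2], [-0.003, 0, -0.0073, 0, 0.2], [-0.0032, 0, -0.0072, 0, 0.2], [-0.0035, 0, -0.007, 0, 0.2], [-0.0038, 0, -0.0069, 0, 0.2], [-0.0041, 0, -0.0067, 0, 0.2], [-0.0043, 0, -0.0066, 0, 0.2]]]'; python3 nudge.py '[[[0, 0, 0, 0, 0.2], [0, 0, 0, 0, 0.2]]]'; python3 - <<'E'
from cell import arm, cam;import numpy as np
from go import ch
q=arm.observe();r=np.array(q["position"])[:2]-ch(.117,-.038);c=np.array([np.cos(.211),np.sin(.211)])
x=-r@c;z=q["position"][2]+.0188-.05;print(x,z,np.hypot(x,z),np.arctan2(z,x)-.211,q["force"])
E
```

```text
clock: 20.05
position: [0.5405, -0.1347, 0.1453]
ee_rot: [0.331, -3.124, 0.0]
force: [2.7, -4.5, -4.9]
width: 0.434
gripper_force: 25.0
clock: 20.25
position: [0.5404, -0.1348, 0.145]
ee_rot: [-0.331, 3.124, -0.0]
force: [-0.3, -4.9, -0.6]
width: 0.436
gripper_force: 25.0
0.1649157847513862 0.11379173750369788 0.20036410752496575 0.3929823457367071 [-0.3181342  -4.91132446 -0.59522204]
```

```bash
python3 nudge.py '[[[-0.0046, 0, -0.0064, 0, 0.2], [-0.0048, 0, -0.0062, 0, 0.2], [-0.0051, 0, -0.006, 0, 0.2], [-0.0053, 0, -0.0058, 0, 0.2], [-0.0055, 0, -0.0056, 0, 0.2], [-0.0058, 0, -0.0054, 0, 0.2], [-0.006, 0, -0.0051, 0, 0.2], [-0.0061, 0, -0.0049, 0, 0.2], [-0.0063, 0, -0.0047, 0, 0.2], [-0.0065, 0, -0.0044, 0, 0.2]]]'; python3 nudge.py '[[[0, 0, 0, 0, 0.2], [0, 0, 0, 0, 0.2], [0, 0, 0, 0, 0.2], [0, 0, 0, 0, 0.2], [0, 0, 0, 0, 0.2]]]'; python3 - <<'E'
from cell import arm, cam;import numpy as np
from go import ch
from h import *
q=arm.observe();r=np.array(q["position"])[:2]-ch(.117,-.038);c=np.array([np.cos(.211),np.sin(.211)])
x=-r@c;z=q["position"][2]+.0188-.05;print(x,z,np.hypot(x,z),np.arctan2(z,x)-.211,q["force"],q["gripper_force"],q["clock"],abs(np.array(q["dq"])).max())
d=cam.get_image("side");t=cam.get_image("top")
a=t["image"][130:260,280:410];b=d["image"][60:240,220:400]
cv2.imwrite("pics/g6.png",np.hstack([cv2.resize(a,(400,400),interpolation=cv2.INTER_CUBIC),cv2.resize(b,(400,400),interpolation=cv2.INTER_CUBIC)]))
E
```

```text
clock: 21.25
position: [0.5952, -0.1227, 0.1996]
ee_rot: [0.331, -3.123, -0.0]
force: [-1.6, -3.7, -0.1]
width: 0.436
gripper_force: 25.0
clock: 21.75
position: [0.5952, -0.1227, 0.1995]
ee_rot: [-0.331, 3.124, 0.0]
force: [-1.2, -3.7, 3.2]
width: 0.433
gripper_force: 25.0
0.10873378541577693 0.1682769682193731 0.20035012883436867 0.7861255704268101 [-1.24051204 -3.73381957  3.23549227] 25.002707540988922 21.75 0.0015709352488747872
```

View pics/g6.png

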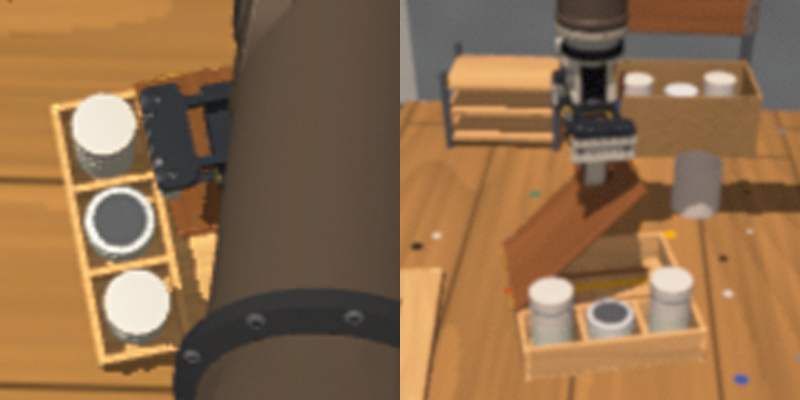

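The picture shows the lid held open at about 45° by its handle, with both jars standing in the end cells and the tin in the middle. The geometry gives 0.786 rad at a radius of 200.4 mm, and nothing is moving.

```bash
python3 -c "
from cell import arm, cam
print(arm.sign_off())"
```

```text
the job is handed in; nothing more can be done
None
```

I handed the job in with both jars upright in the end cells and the lid held still in the fingers at about 45° (0.786 rad by the arm's geometry); the tin and other things were not touched, and the judge's verdict was not shown.

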